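Seat a keyed valve insert

ROBOT

A 6-joint arm with a two-finger parallel gripper is mounted at the origin on the work surface. World frame = base frame: x ahead of the robot, y to its left, z up, the work surface at z = 0. Lengths are in m, angles in rad, forces in N, time in s.
With the tool pointing down it reaches from about 0.3 to 0.85 m from the base axis. Payload 4.2 kg.
Tool frame: the origin (TCP) lies at the very end of the fingers, on their centre line; the grasp point (between the pads) lies 19 mm behind it; z points along the fingers, y is the line along which they close (so a half turn about z gives the same grasp; the last joint's range is limited). The gripper opens to 91 mm and grips with 3 to 60 N. Pads are 32 mm wide; open, the fingers measure 118 mm over their backs; the gripper's body (76 mm by 178 mm) begins 60 mm behind the grasp point.
Start: joints at [-1.225, 0.32, 1.565, -0, 1.257, -0.02], TCP at [0.206, -0.537, 0.214] pointing down, gripper open.
Joint ranges: [-3.11, 3.11], [-0.84, 2.01], [0.21, 2.61], [-1.34, 4.49], [0.05, 2.63], [-2.56, 2.56]. Speed limits (rad/s): [2.57, 2.57, 3.14, 3.14, 3.14, 3.14].

INTERFACE

Orientations are given as a unit quaternion [w, x, y, z].
In Python, from workcell import ctrl gives the robot as it stands. The module is installed in compiled form; this text tells all that it offers.
- The arm moves only by the tool drive_tool, never from a script. Its argument "motion" is a list of rows, each an object with "xyz": the shift along the tool's x, y, z in units of 25 mm (1.0 is 25 mm), a list of three; "delta_rot": the turn, a rotation vector about the tool's x, y, z in units of 8 degrees (1.0 is 8 degrees), a list of three; "grip": the opening, from 0 (shut) to 1 (fully open). In form: [{"xyz": [dx, dy, dz], "delta_rot": [rx, ry, rz], "grip": grip}, ...]. A call has 1 to 10 rows; each row is the pose to reach, as a shift and turn from the pose commanded when the call began, along the tool's axes at that moment; what a row does not reach only later rows make up. A row lasts 1/8 s, in which the tool goes at most 62.5 mm and 10.7 degrees, less where a joint would pass 70% of its speed; a pose out of reach is approached as far as the arm can. A call with a gripper value outside its range is refused whole. The fingers move at their own pace and stop on an object; "grip_force" is the grip in N (left out, the last holds). Time passes only in rows, so rows that repeat a pose let the fingers close. It gives the time, the measured TCP pose, the force, the opening and the grip force at its end, in the units of the state.
- ctrl.get_obs(): the state, without advancing time (a new reading comes with each control period).
- ctrl.grab_frame(name): name is "scene" or "top" or "wrist"; returns a dict with "frame" (400x640x3 uint8, red, green, blue), "mtx" (3x3 intrinsics, pixels), "R" (3x3) and "t" (3): a world point X has camera coordinates R X + t. Camera axes: x right, y down, z forward; pixel columns grow to the right and rows downward; lengths in m; the calibration is good to about 2 mm. A picture is of the moment at which its call begins. There is no depth.
- ctrl.finish_job(): hands the job in; it is judged then, once.
Trained networks look in the newest picture that a camera, given by its name, has taken for a name from the list of things; names that differ only in an ending like _2 or _b are one class to them, and where a whole thing is asked for, a point or a joint stands for the part that bears it (a point fixed in the world has none). Each returns a list of dicts, best first, with "conf" (0 to 1); they miss things now and then, are a little off and sometimes report something else, mostly with a low value. They report only what shows in the picture. A call takes as long as a camera call. They do not tell look-alikes from the thing itself.
- ctrl.search_frame(camera, thing): "position" ([column, row] in pixels, amid what is visible of it).
- ctrl.spot_point(camera, thing): "position" ([column, row] in pixels: a listed point, or the origin of a listed thing).
The state is a dict: "t": time; "joint_pos": joint angles; "dq": joint speeds; "joint_torque": joint torques, N m; "eef_pos": TCP position; "tool_rot": TCP orientation; "force": force on the tool from outside, world axes, zero at the start; "wrist_torque": the same for the moment, N m; "gripper_width": finger opening in m; "grip_force": force on a finger pad.
Only numpy, scipy, OpenCV 4.12 (cv2) and the standard library are available. Lean on these libraries where they do the work, as an engineer would, in place of code of your own. Each camera call takes 0.05 s, during which the arm holds its last target. There are 200 camera calls.

TASK

Take the valve insert out of the blue rack and lower it into the bore of the white valve block. Turn it gently under light downward pressure (well under 35 N, never forcing it) until its key drops into the slot of the spring-loaded drive cup at the bottom of the bore, then press it gently fully home and leave it with its flange flush on the block. Leave the loose piston, spacer ring and bolt where they are.

Things in the scene. Friction and masses are not known exactly. Their poses are not given: they have to be found in the camera images.
- insert: Loose steel valve insert, about 350 g, 78 mm long, upright in the rack. Origin: centre of the key's lower end; z is its axis, up. Key blade 26 mm (along x) by 8 mm (along y), the lowest 11 mm; then a round shank, diameter 28 mm, chamfered foot, to z 40 mm; flange, diameter 44 mm, z 40 to 46 mm; brass grip above. The key is the same after half a turn.
- grip (a point): Centre of the insert's brass grip block, 62 mm above its origin, axes as the insert's: 24 mm along x, 20 mm across flats along y, 32 mm high. Grip it from above with the fingers closing along y, so that it can be turned.
- flange (a point): Centre of the underside of the insert's flange, 40 mm above the insert's origin, on its axis; axes as the insert's. With the key resting on the cup, off its slot, it is 10 mm above the block's top (4 mm with the cup pressed to its stop); with the key in the slot the insert slides down freely until the flange meets the block's top.
- rack: Fixed blue plastic block 80 x 80 mm, 45 mm high, with one vertical through hole 31 mm in diameter at its centre in which the insert hangs by its flange (flange underside at 45 mm height). Origin: centre of its underside.
- valve_block: Fixed white-painted valve casting 90 x 90 mm, 100 mm high, with a machined steel top and a round side port 22 mm long on its +x side. Origin: centre of its underside, z up. A vertical bore, diameter 29.8 mm with 2 mm chamfer, goes from its top centre 30 mm down to a brass drive cup. Over 35 N on the insert before it is home, or 50 N as the flange seats, does damage.
- bore_mouth (a point): Centre of the bore in the plane of the block's top face, 100 mm above the bench; axes as the block's.
- bore_floor (a point): Centre of the bore's floor, 30 mm below the mouth, axes as the block's: rest level of the drive cup's top. The cup's slot for the key, 28 x 10 mm, is turned from the block's x by an unmeasured 0.15 to 1.5 rad, anticlockwise from above; it is seen down the bore. The cup does not turn; it yields down on a spring: 4.5 N to start, then 1.5 N per mm, 6 mm at most, then solid.
- piston: Loose steel piston cup, 48 mm in diameter, 36 mm high, open upward; a bystander. Origin: centre of its underside.
- spacer: Loose dark steel spacer ring, 48 mm outside, 34 mm inside diameter, 10 mm high; a bystander. Origin: centre of its underside.
- bolt: Loose brass-coloured socket bolt standing on its 20 mm head, 42 mm high; a bystander. Origin: centre of its underside.
Not all that is in view belongs to the job. What is shaped like the insert but red is not meant.

How it is judged:
On the way:
1. the insert's key end is down in the bore, the flange still standing 3 to 20 mm above the block (horizontal distance between flange and bore_mouth below 0.006 m and z of flange in the frame of bore_mouth between 0.003 and 0.02 m), for 0.1 s.
At the end, for the whole second after the job is handed in: The insert stands at rest in the bore, its flange less than 2 mm above the block's top face (only possible with the key in its slot), within 3 mm of the bore's centre and upright within 0.06 rad (horizontal distance between flange and bore_mouth below 0.003 m and z of flange in the frame of bore_mouth below 0.002 m and angle between insert's own z axis and vertical below 0.06 rad and linear speed of insert below 0.01 m/s); the robot touches nothing.
It fails at once if the key is forced: more than 35 N between the insert and the valve block (cup included) while the flange stands more than 2 mm above the block (contact force between insert and valve_block above 35 N and z of flange in the frame of bore_mouth above 0.002 m).
It fails at once if the insert is rammed home: more than 50 N between the insert and the valve block (contact force between insert and valve_block above 50 N).
It fails at once if the piston, spacer or bolt moved more than 15 mm (distance of any of piston, spacer, bolt from where it was at the start of the episode above 0.015 m).
It also fails if it takes over 72 s, if anything falls off the work surface, if the arm or the gripper's body presses on something with over 40 N, if the wrist force passes 120 N, or if a joint passes its speed limit or range.

## Working session

There is one attempt and no reset: what is moved stays moved. The work goes in short steps, Python scripts to look and compute and a tool call to move; the robot and the scene stay as the last step left them, time stands still between calls to the robot, and variables do not carry over. Pictures are saved under pics/ and viewed, at most 10 in all, crops included, and the job is handed in when it is done.

Besides the shell and the picture viewer there is one more tool, called by a JSON object that holds its "api" and its "payload". drive_tool: Moves the arm, as the interface text tells. Its arguments: {"type":"object","properties":{"motion":{"type":"array"},"grip_force":{"type":"number"}},"required":["motion"]}

```bash
mkdir -p pics; cat > h.py <<'E'
import numpy as np, cv2
from workcell import ctrl
def P(f): return f["mtx"]@np.hstack([f["R"],np.array(f["t"]).reshape(3,1)])
def tri(fs,ps):
    A=[]
    for f,p in zip(fs,ps):
        M=P(f); A+= [p[0]*M[2]-M[0], p[1]*M[2]-M[1]]
    u=np.linalg.svd(np.array(A))[2][-1]; return u[:3]/u[3]
def atz(f,p,z):
    R=np.array(f["R"]);t=np.array(f["t"]).ravel()
    d=R.T@np.linalg.solve(f["mtx"],[p[0],p[1],1]); c=-R.T@t
    return c+d*(z-c[2])/d[2]
def proj(f,X):
    q=P(f)@np.append(X,1); return q[:2]/q[2]
def save(n,im): cv2.imwrite("pics/"+n,im[:,:,::-1])
E
python3 - <<'E'
from h import *
fs={}
for c in ["scene","top"]:
    f=ctrl.grab_frame(c); fs[c]=f
    for n in ["insert","grip","flange","rack","bore_mouth","bore_floor","valve_block","piston","spacer","bolt"]:
        print(c,n,[(np.round(r["position"],1).tolist(),round(r["conf"],2)) for r in ctrl.spot_point(c,n)[:3]])
save("a.png",np.vstack([fs["scene"]["frame"],fs["top"]["frame"]])[:, :][::1,::1] if 0 else cv2.resize(np.vstack([fs["scene"]["frame"],fs["top"]["frame"]]),(480,600),interpolation=cv2.INTER_AREA))
import pickle; pickle.dump(fs,open("fs.pkl","wb"))
E
```

```text
scene insert [([308.1, 181.6], 0.93), ([348.1, 173.1], 0.83), ([410.9, 197.9], 0.77)]
scene grip [([358.1, 185.4], 0.77), ([349.4, 147.2], 0.75), ([414.0, 172.0], 0.69)]
scene flange [([313.7, 168.0], 0.92), ([361.7, 190.8], 0.87), ([350.6, 156.0], 0.81)]
scene rack [([357.7, 209.2], 0.97)]
scene bore_mouth [([215.4, 242.4], 0.74)]
scene bore_floor [([220.4, 253.7], 0.76)]
scene valve_block [([225.3, 276.9], 0.66)]
scene piston [([320.4, 310.9], 0.74)]
scene spacer [([270.9, 214.8], 0.77)]
scene bolt [([280.1, 252.2], 0.59)]
top insert [([214.5, 264.1], 0.84), ([183.1, 194.7], 0.8), ([244.5, 208.2], 0.73)]
top grip [([238.1, 205.1], 0.83), ([206.8, 268.0], 0.83), ([175.9, 193.9], 0.78)]
top flange [([323.6, 248.2], 0.74), ([256.6, 272.9], 0.72), ([179.2, 192.9], 0.7)]
top rack [([242.4, 208.7], 0.85), ([243.6, 210.3], 0.15)]
top bore_mouth [([403.4, 195.5], 0.92)]
top bore_floor [([398.3, 200.5], 0.74)]
top valve_block [([392.6, 199.9], 0.63), ([333.3, 133.8], 0.5)]
top piston [([334.0, 131.8], 0.96)]
top spacer [([324.4, 245.0], 0.51)]
top bolt [([334.0, 198.4], 0.44), ([336.3, 133.2], 0.22)]
```

View pics/a.png

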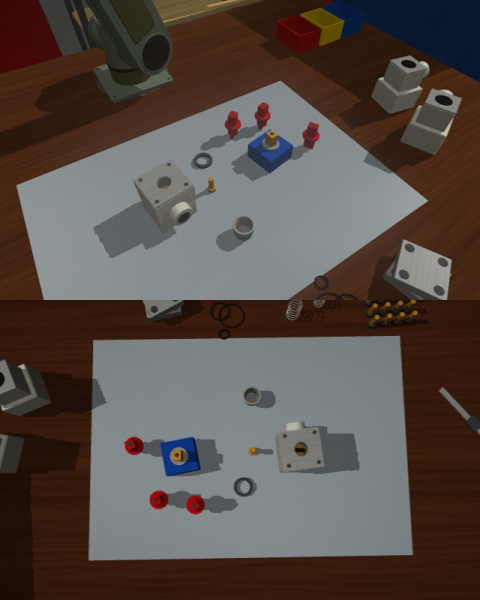

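The picture shows the insert (brass grip) in the blue rack at about scene (360,184) and top (239,206). The valve block is at scene (218,243) and top (402,198). The three red decoys stand around the rack, and the piston, spacer and bolt lie between rack and block.

```bash
python3 - <<'E'
from h import *; import pickle
fs=pickle.load(open("fs.pkl","rb")); s,t=fs["scene"],fs["top"]
for n,a,b in [("grip",(358.1,185.4),(238.1,205.1)),("mouth",(215.4,242.4),(403.4,195.5)),("rack",(357.7,209.2),(242.4,208.7)),("piston",(320.4,310.9),(334,131.8)),("spacer",(270.9,214.8),(324.4,245)),("bolt",(280.1,252.2),(334,198.4))]:
    X=tri([s,t],[a,b]); print(n,X.round(4), [np.round(proj(f,X)-p,1) for f,p in ((s,a),(t,b))])
o=ctrl.get_obs(); print(o["eef_pos"],o["tool_rot"],o["t"])
print((t["R"].T@[1,0,0]).round(2),(t["R"].T@[0,1,0]).round(2))
w=ctrl.grab_frame("wrist"); print("cam",(-w["R"].T@np.ravel(w["t"])).round(3)); print(w["R"].round(3).tolist(),w["mtx"].round(1).tolist())
g=t["frame"]
save("b.png",np.hstack([cv2.resize(g[165:255,200:290],(400,400),interpolation=2),cv2.resize(g[155:245,358:448],(400,400),interpolation=2)]))
E
```

```text
grip [0.5338 0.1628 0.0717] [array([ 1.5, -0.2]), array([1.1, 0.7])]
mouth [ 0.544  -0.1192  0.1084] [array([ 0.4, -0. ]), array([0.3, 0.1])]
rack [0.5327 0.1669 0.0027] [array([ 0.4, -0.1]), array([0.3, 0.2])]
piston [ 6.78e-01 -1.13e-02 -3.00e-04] [array([ 1.9, -0.2]), array([1.2, 0.6])]
spacer [0.4622 0.0134 0.0118] [array([ 0.1, -0. ]), array([0.1, 0. ])]
bolt [ 0.5477 -0.0098  0.0087] [array([ 2.7, -0.2]), array([2. , 0.9])]
[ 0.20567048 -0.53697113  0.21396122] [ 2.96079442e-05  9.83318897e-01  1.81889926e-01 -6.01871877e-06] 1.1
[-0.02 -1.    0.  ] [-1.    0.02 -0.09]
cam [ 0.284 -0.507  0.386]
[[0.358, -0.934, 0.001], [-0.891, -0.341, 0.298], [-0.278, -0.108, -0.954]] [[328.9, 0.0, 320.0], [0.0, 328.9, 201.0], [0.0, 0.0, 1.0]]
```

View pics/b.png

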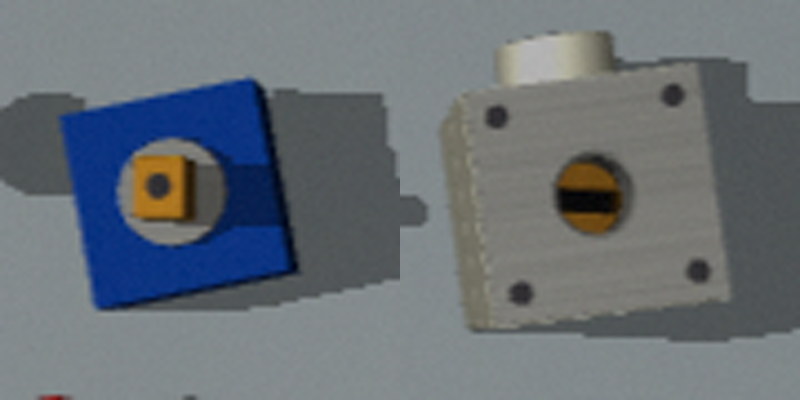

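The close-up shows the grip at about (165,188) in the left crop. In the right crop the slot in the bore runs roughly along world y. I'll look down the bore from the wrist camera on the way.

{"api": "drive_tool", "payload": {"motion": [{"xyz":[15.2,-10.8,0],"delta_rot":[0,0,0],"grip":1},{"xyz":[15.2,-10.8,0],"delta_rot":[0,0,0],"grip":1},{"xyz":[15.2,-10.8,0],"delta_rot":[0,0,0],"grip":1},{"xyz":[15.2,-10.8,0],"delta_rot":[0,0,0],"grip":1},{"xyz":[15.2,-10.8,0],"delta_rot":[0,0,0],"grip":1},{"xyz":[15.2,-10.8,0],"delta_rot":[0,0,0],"grip":1},{"xyz":[15.2,-10.8,0],"delta_rot":[0,0,0],"grip":1},{"xyz":[15.2,-10.8,0],"delta_rot":[0,0,0],"grip":1},{"xyz":[15.2,-10.8,0],"delta_rot":[0,0,0],"grip":1},{"xyz":[15.2,-10.8,0],"delta_rot":[0,0,0],"grip":1}]}}

```text
t: 2.4
eef_pos: [0.4635, -0.1495, 0.2139]
tool_rot: [0.0, 0.983, 0.182, -0.0]
force: [1.4, -0.6, -0.1]
gripper_width: 0.0915
grip_force: 0.0
```

```bash
python3 - <<'E'
from h import *; import pickle
w=ctrl.grab_frame("wrist"); pickle.dump(w,open("w1.pkl","wb"))
o=ctrl.get_obs(); print(o["eef_pos"],o["tool_rot"],o["joint_pos"].round(3) if hasattr(o["joint_pos"],"round") else o["joint_pos"])
for n in ["bore_mouth","bore_floor"]:
    r=ctrl.spot_point("wrist",n)[:2]; print(n,r,[atz(w,q["position"],.1 if n=="bore_mouth" else .07).round(4) for q in r])
print(proj(w,[.544,-.119,.1]))
save("c.png",cv2.resize(w["frame"],(800,500)))
E
```

```text
[ 0.46335089 -0.14977197  0.2139439 ] [ 2.04724063e-04  9.83411758e-01  1.81386926e-01 -2.35481022e-04] [-3.360e-01  1.810e-01  1.756e+00 -1.000e-03  1.205e+00  8.700e-01]
bore_mouth [{'position': [313.8, 100.6], 'conf': 0.63}] [array([ 0.5385, -0.1158,  0.1   ])]
bore_floor [{'position': [316.6, 101.1], 'conf': 0.76}] [array([ 0.5386, -0.118 ,  0.07  ])]
[319.75138154  95.50076165]
```

View pics/c.png

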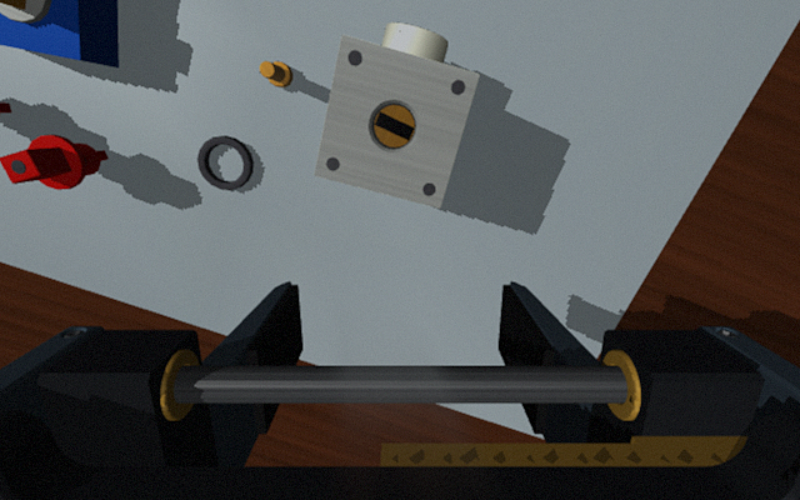

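The bore shows at (394,126) of the 800x500 view (frame (315,101)). The dark slot is clearly visible and the view is unobstructed. I'll measure centre and slot angle from rectified planes.

```bash
cat >> h.py <<'E'
def rect(f,c,z,half=.03,n=300):
    # top-down rectified patch: column -> world y decreasing, row -> world x decreasing
    W=np.float32([[c[0]+half,c[1]+half],[c[0]+half,c[1]-half],[c[0]-half,c[1]-half],[c[0]-half,c[1]+half]])
    src=np.float32([proj(f,[x,y,z]) for x,y in W]); dst=np.float32([[0,0],[n,0],[n,n],[0,n]])
    return cv2.warpPerspective(f["frame"],cv2.getPerspectiveTransform(src,dst),(n,n),flags=cv2.INTER_CUBIC)
def toW(c,p,half=.03,n=300): return np.array([c[0]+half-2*half*p[1]/n, c[1]+half-2*half*p[0]/n])
E
python3 - <<'E'
from h import *; import pickle
w=pickle.load(open("w1.pkl","rb")); c=(.5385,-.117)
a=rect(w,c,.1); b=rect(w,c,.07)
def org(im):
    h=cv2.cvtColor(im,cv2.COLOR_RGB2HSV); return ((h[...,1]>110)&(h[...,2]>50)).astype(np.uint8)
m=org(b); pts=cv2.findNonZero(m); hull=cv2.convexHull(pts); (x,y),r=cv2.minEnclosingCircle(hull); print("floor visible",toW(c,(x,y)),r*.2)
f=np.zeros_like(m); cv2.fillConvexPoly(f,hull,1); d=(f&(b.max(2)<45)).astype(np.uint8); d=cv2.morphologyEx(d,cv2.MORPH_OPEN,np.ones((9,9)))
k,l,st,ce=cv2.connectedComponentsWithStats(d); i=1+st[1:,4].argmax(); p=np.argwhere(l==i)[:,::-1].astype(np.float32)
rc=cv2.minAreaRect(p); v=np.linalg.eigh(np.cov(p.T))[1][:,1]; print("slot",toW(c,rc[0]),np.array(rc[1])*.2,"yaw",np.arctan2(-v[0],-v[1])%np.pi)
save("d.png",np.hstack([a,b,np.dstack([(l==i)*255]*3).astype(np.uint8)])[:, :900][::1] if 0 else cv2.resize(np.hstack([a,b]),(800,400)))
E
```

```text
floor visible [ 0.53843262 -0.1165    ] 15.290803527832033
slot [ 0.53852446 -0.11677919] [26.92732849  9.44700165] yaw 1.512559142722002
```

View pics/d.png

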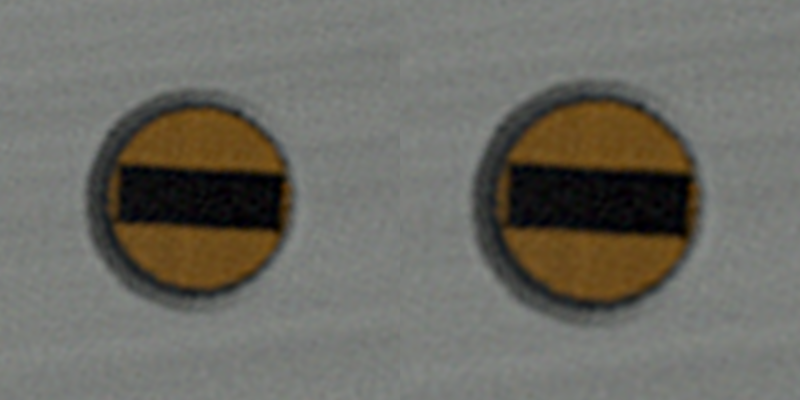

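Slot centre is about (0.5385, -0.1168), yaw 1.51, and the two rectified planes agree. Now over the rack.

{"api": "drive_tool", "payload": {"motion": [{"xyz":[7.1,-10.7,0.5],"delta_rot":[0,0,0],"grip":1},{"xyz":[7.1,-10.7,0.5],"delta_rot":[0,0,0],"grip":1},{"xyz":[7.1,-10.7,0.5],"delta_rot":[0,0,0],"grip":1},{"xyz":[7.1,-10.7,0.5],"delta_rot":[0,0,0],"grip":1},{"xyz":[7.1,-10.7,0.5],"delta_rot":[0,0,0],"grip":1},{"xyz":[7.1,-10.7,0.5],"delta_rot":[0,0,0],"grip":1},{"xyz":[7.1,-10.7,0.5],"delta_rot":[0,0,0],"grip":1},{"xyz":[7.1,-10.7,0.5],"delta_rot":[0,0,0],"grip":1}]}}

```text
t: 3.55
eef_pos: [0.5339, 0.1626, 0.2016]
tool_rot: [0.0, 0.984, 0.181, -0.0]
force: [-0.1, -0.4, -0.3]
gripper_width: 0.0912
grip_force: 0.0
```

```bash
python3 - <<'E'
from h import *; import pickle
w=ctrl.grab_frame("wrist"); pickle.dump(w,open("w2.pkl","wb"))
o=ctrl.get_obs(); print(o["t"],o["eef_pos"],o["tool_rot"])
fs=pickle.load(open("fs.pkl","rb"))
for n,z in [("grip",.067),("flange",.045),("rack",0)]:
    r=ctrl.spot_point("wrist",n)[:3]; print(n,[(q,atz(w,q["position"],z).round(4)) for q in r])
    if n=="grip": print("tri",[tri([w,fs["scene"],fs["top"]],[q["position"],(358.1,185.4),(238.1,205.1)]).round(4) for q in r])
save("e.png",np.hstack([rect(w,(.5338,.1638),.083,.04,400),rect(w,(.5338,.1638),.051,.04,400)]))
E
```

```text
3.6 [0.53389241 0.16255812 0.20161952] [ 2.53132138e-04  9.83533075e-01  1.80728034e-01 -6.44251550e-05]
grip [({'position': [311.3, 191.6], 'conf': 0.86}, array([0.529 , 0.1691, 0.067 ])), ({'position': [303.6, 298.9], 'conf': 0.74}, array([0.4137, 0.135 , 0.067 ])), ({'position': [210.9, 120.4], 'conf': 0.67}, array([0.5594, 0.2774, 0.067 ]))]
tri [array([0.5324, 0.1648, 0.0694]), array([0.5258, 0.1514, 0.1189]), array([0.5405, 0.1887, 0.0734])]
flange [({'position': [238.2, 253.8], 'conf': 0.96}, array([0.4278, 0.2178, 0.045 ])), ({'position': [218.2, 121.5], 'conf': 0.88}, array([0.5572, 0.2766, 0.045 ])), ({'position': [308.0, 283.7], 'conf': 0.86}, array([0.4199, 0.133 , 0.045 ]))]
rack [({'position': [314.5, 176.6], 'conf': 0.87}, array([0.529 , 0.1668, 0.    ]))]
```

View pics/e.png

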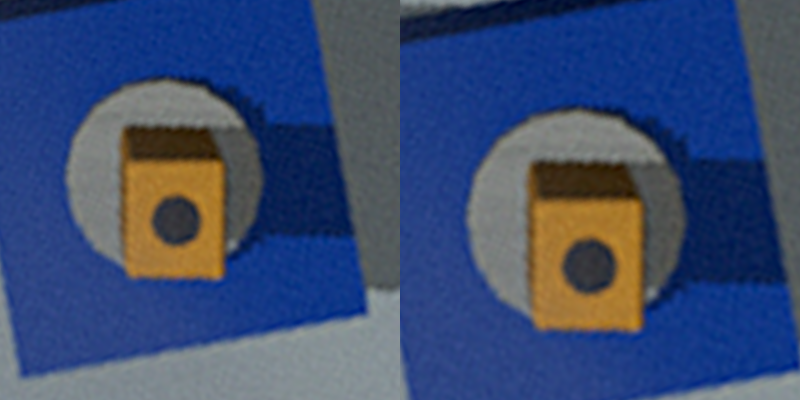

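The left crop (plane z=0.083) shows the grip's top face, 20 x 24 mm, centred at px (175,219), with its long side along world x (yaw about 0.02). The sizes match the heights assumed. Next I turn to its yaw, go lower and re-measure from the new yaw.

{"api": "drive_tool", "payload": {"motion": [{"xyz":[-0.06,-0.28,1.6],"delta_rot":[0,0,2.47],"grip":1},{"xyz":[-0.06,-0.28,1.6],"delta_rot":[0,0,2.47],"grip":1},{"xyz":[-0.06,-0.28,1.6],"delta_rot":[0,0,2.47],"grip":1},{"xyz":[-0.06,-0.28,1.6],"delta_rot":[0,0,2.47],"grip":1}]}}

```text
t: 4.25
eef_pos: [0.5306, 0.1701, 0.162]
tool_rot: [-0.0, 1.0, 0.011, 0.001]
force: [-0.3, 1.0, 0.2]
gripper_width: 0.0913
grip_force: 0.0
```

```bash
cat >> h.py <<'E'
def face(f,c,z):
    b=rect(f,c,z); h=cv2.cvtColor(b,cv2.COLOR_RGB2HSV)
    m=((h[...,1]>120)&(h[...,2]>100)&(h[...,0]<30)).astype(np.uint8); m=cv2.morphologyEx(m,cv2.MORPH_OPEN,np.ones((7,7)))
    k,l,st,ce=cv2.connectedComponentsWithStats(m); i=1+st[1:,4].argmax()
    rc=cv2.minAreaRect(np.argwhere(l==i)[:,::-1].astype(np.float32)); bp=cv2.boxPoints(rc); e=[bp[1]-bp[0],bp[2]-bp[1]]; v=max(e,key=np.linalg.norm)
    return toW(c,rc[0]).round(4),(np.array(rc[1])*.2).round(1),np.round((np.arctan2(-v[0],-v[1])+1.57)%np.pi-1.57,3),b
def yaw(q): return 2*np.arctan2(q[2],q[1])
E
python3 - <<'E'
from h import *; import pickle
w=ctrl.grab_frame("wrist"); pickle.dump(w,open("w3.pkl","wb")); w2=pickle.load(open("w2.pkl","rb"))
o=ctrl.get_obs(); print(o["t"],o["eef_pos"],yaw(o["tool_rot"]))
A=face(w2,(.53,.1688),.083); B=face(w,(.53,.1688),.083); print(A[:3],B[:3])
pa,pb=[proj(f,[*r[0],.083]) for f,r in((w2,A),(w,B))]; print("tri",tri([w2,w],[pa,pb]).round(4))
save("f.png",np.hstack([A[3],B[3]]))
E
```

```text
4.3 [0.53055678 0.17025198 0.16207339] 0.022294829978000186
(array([0.5304, 0.1692]), array([23.6, 20.4]), np.float32(0.0)) (array([0.5302, 0.1688]), array([19.2, 23.2]), np.float32(0.0))
tri [0.5296 0.1689 0.0806]
```

View pics/f.png

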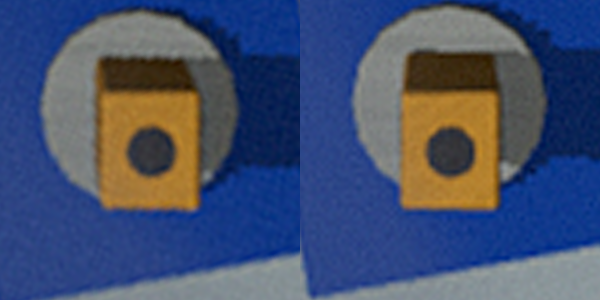

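Both views agree: grip at (0.5302, 0.1688), top height about 0.081, yaw about 0. The grip is centred in both crops at (150,150). Descending.

{"api": "drive_tool", "payload": {"motion": [{"xyz":[-0.01,0.06,2.0],"delta_rot":[0,0,0.16],"grip":1},{"xyz":[-0.01,0.06,3.4],"delta_rot":[0,0,0.16],"grip":1},{"xyz":[-0.01,0.06,4.0],"delta_rot":[0,0,0.16],"grip":1},{"xyz":[-0.01,0.06,4.2],"delta_rot":[0,0,0.16],"grip":1},{"xyz":[-0.01,0.06,4.2],"delta_rot":[0,0,0.16],"grip":1}]}}

```text
t: 4.92
eef_pos: [0.5308, 0.1691, 0.0574]
tool_rot: [-0.0, 1.0, -0.001, 0.001]
force: [0.5, -0.3, 1.1]
gripper_width: 0.0914
grip_force: 0.0
```

{"api": "drive_tool", "payload": {"motion": [{"xyz":[-0.01,0.01,0.1],"delta_rot":[0,0,0],"grip":1},{"xyz":[-0.01,0.01,0.1],"delta_rot":[0,0,0],"grip":0},{"xyz":[-0.01,0.01,0.1],"delta_rot":[0,0,0],"grip":0},{"xyz":[-0.01,0.01,0.1],"delta_rot":[0,0,0],"grip":0},{"xyz":[-0.01,0.01,0.1],"delta_rot":[0,0,0],"grip":0},{"xyz":[-0.01,0.01,0.1],"delta_rot":[0,0,0],"grip":0},{"xyz":[-0.01,0.01,0.1],"delta_rot":[0,0,0],"grip":0},{"xyz":[-0.01,0.01,0.1],"delta_rot":[0,0,0],"grip":0}], "grip_force": 35}}

```text
t: 5.92
eef_pos: [0.5297, 0.1686, 0.0539]
tool_rot: [0.0, 1.0, -0.001, -0.0]
force: [-0.0, -0.1, -0.5]
gripper_width: 0.0239
grip_force: 0.0
```

{"api": "drive_tool", "payload": {"motion": [{"xyz":[0,0,0],"delta_rot":[0,0,0],"grip":0},{"xyz":[0,0,0],"delta_rot":[0,0,0],"grip":0},{"xyz":[0,0,0],"delta_rot":[0,0,0],"grip":0},{"xyz":[0,0,0],"delta_rot":[0,0,0],"grip":0}]}}

```text
t: 6.42
eef_pos: [0.5297, 0.1687, 0.0539]
tool_rot: [-0.0, 1.0, -0.001, 0.0]
force: [0.5, 0.8, 0.4]
gripper_width: 0.0199
grip_force: 35.0
```

{"api": "drive_tool", "payload": {"motion": [{"xyz":[0,0,-0.6],"delta_rot":[0,0,0],"grip":0},{"xyz":[0,0,-1.6],"delta_rot":[0,0,0],"grip":0},{"xyz":[0,0,-3.2],"delta_rot":[0,0,0],"grip":0},{"xyz":[0,0,-4.8],"delta_rot":[0,0,0],"grip":0},{"xyz":[0,0,-6.0],"delta_rot":[0,0,0],"grip":0},{"xyz":[0,0,-6.4],"delta_rot":[0,0,0],"grip":0},{"xyz":[0,0,-6.4],"delta_rot":[0,0,0],"grip":0}]}}

```text
t: 7.3
eef_pos: [0.5293, 0.1684, 0.2139]
tool_rot: [0.0, 1.0, -0.001, -0.0]
force: [0.0, -0.3, -3.7]
gripper_width: 0.0196
grip_force: 35.0
```

Weight of 3.7 N confirms the insert is held. Going beside the bore at slot yaw for a second look.

{"api": "drive_tool", "payload": {"motion": [{"xyz":[0.37,14.7,0],"delta_rot":[0,0,-10.81],"grip":0},{"xyz":[0.37,14.7,0],"delta_rot":[0,0,-10.81],"grip":0},{"xyz":[0.37,14.7,0],"delta_rot":[0,0,-10.81],"grip":0},{"xyz":[0.37,14.7,0],"delta_rot":[0,0,-10.81],"grip":0},{"xyz":[0.37,14.7,0],"delta_rot":[0,0,-10.81],"grip":0},{"xyz":[0.37,14.7,0],"delta_rot":[0,0,-10.81],"grip":0},{"xyz":[0.37,14.7,0],"delta_rot":[0,0,-10.81],"grip":0},{"xyz":[0.37,14.7,0],"delta_rot":[0,0,-10.81],"grip":0},{"xyz":[0.37,14.7,0],"delta_rot":[0,0,-10.81],"grip":0},{"xyz":[0.37,14.7,0],"delta_rot":[0,0,-10.81],"grip":0}]}}

```text
t: 8.55
eef_pos: [0.5374, -0.1987, 0.212]
tool_rot: [-0.002, 0.729, 0.684, -0.001]
force: [1.0, -0.3, -3.2]
gripper_width: 0.0197
grip_force: 35.0
```

```bash
cat >> h.py <<'E'
def slot(w,c):
    b=rect(w,c,.07); h=cv2.cvtColor(b,cv2.COLOR_RGB2HSV); m=((h[...,1]>110)&(h[...,2]>50)).astype(np.uint8)
    m=cv2.morphologyEx(m,cv2.MORPH_OPEN,np.ones((5,5)))
    hull=cv2.convexHull(cv2.findNonZero(m)); f=np.zeros_like(m); cv2.fillConvexPoly(f,hull,1)
    d=cv2.morphologyEx((f&(b.max(2)<45)).astype(np.uint8),cv2.MORPH_OPEN,np.ones((9,9)))
    k,l,st,ce=cv2.connectedComponentsWithStats(d); i=1+st[1:,4].argmax(); p=np.argwhere(l==i)[:,::-1].astype(np.float32)
    rc=cv2.minAreaRect(p); v=np.linalg.eigh(np.cov(p.T))[1][:,1]
    print("slot",toW(c,rc[0]).round(4),(np.array(rc[1])*.2).round(1),"yaw",round(float(np.arctan2(-v[0],-v[1])%np.pi),3)); return b
E
python3 - <<'E'
from h import *; import pickle
w=ctrl.grab_frame("wrist"); pickle.dump(w,open("w4.pkl","wb")); w1=pickle.load(open("w1.pkl","rb"))
o=ctrl.get_obs(); print(o["t"],o["eef_pos"],yaw(o["tool_rot"]),(-w["R"].T@np.ravel(w["t"])).round(3))
c=(.5385,-.117); slot(w1,c); b=slot(w,c)
save("g.png",np.hstack([cv2.resize(w["frame"],(480,300)),b]))
E
```

```text
8.6 [ 0.53760959 -0.1986617   0.21234808] 1.5060480293763385 [ 0.543 -0.115  0.384]
slot [ 0.5385 -0.1168] [26.9  9.4] yaw 1.513
slot [ 0.5386 -0.1166] [27.   9.5] yaw 1.515
```

View pics/g.png

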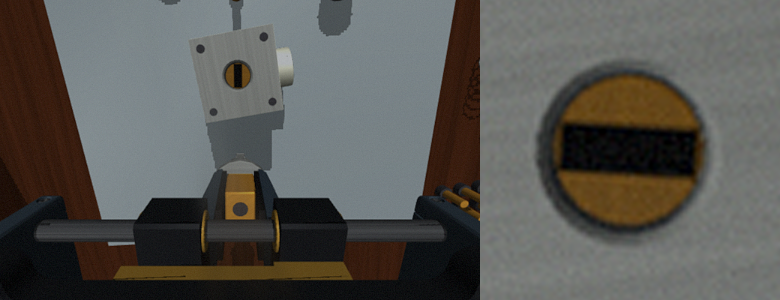

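Bore (0.5386, -0.1167), slot yaw 1.514, the same from both yaws; the bore sits centred in the rectified view. Moving above it.

{"api": "drive_tool", "payload": {"motion": [{"xyz":[1.6,-0.1,0],"delta_rot":[0,0,-0.06],"grip":0},{"xyz":[3.0,-0.17,0],"delta_rot":[0,0,-0.06],"grip":0},{"xyz":[3.26,-0.17,0.8],"delta_rot":[0,0,-0.06],"grip":0},{"xyz":[3.26,-0.17,1.7],"delta_rot":[0,0,-0.06],"grip":0},{"xyz":[3.26,-0.17,1.8],"delta_rot":[0,0,-0.06],"grip":0},{"xyz":[3.26,-0.17,1.8],"delta_rot":[0,0,-0.06],"grip":0},{"xyz":[3.26,-0.17,1.8],"delta_rot":[0,0,-0.06],"grip":0}]}}

```text
t: 9.48
eef_pos: [0.5399, -0.1176, 0.1698]
tool_rot: [0.001, 0.726, 0.687, 0.0]
force: [0.3, -0.4, -3.1]
gripper_width: 0.0199
grip_force: 35.0
```

{"api": "drive_tool", "payload": {"motion": [{"xyz":[0.02,-0.05,0.2],"delta_rot":[0,0,0],"grip":0},{"xyz":[0.02,-0.05,0.5],"delta_rot":[0,0,0],"grip":0},{"xyz":[0.02,-0.05,0.8],"delta_rot":[0,0,0],"grip":0},{"xyz":[0.02,-0.05,1.0],"delta_rot":[0,0,0],"grip":0},{"xyz":[0.02,-0.05,1.1],"delta_rot":[0,0,0],"grip":0},{"xyz":[0.02,-0.05,1.1],"delta_rot":[0,0,0],"grip":0}]}}

```text
t: 10.22
eef_pos: [0.538, -0.1167, 0.1413]
tool_rot: [-0.0, 0.726, 0.688, -0.0]
force: [0.7, -0.2, -3.8]
gripper_width: 0.0201
grip_force: 35.0
```

{"api": "drive_tool", "payload": {"motion": [{"xyz":[-0.02,0.02,0.1],"delta_rot":[0,0,0],"grip":0},{"xyz":[-0.02,0.02,0.2],"delta_rot":[0,0,0],"grip":0},{"xyz":[-0.02,0.02,0.3],"delta_rot":[0,0,0],"grip":0},{"xyz":[-0.02,0.02,0.4],"delta_rot":[0,0,0],"grip":0},{"xyz":[-0.02,0.02,0.5],"delta_rot":[0,0,0],"grip":0}]}}

```text
t: 10.85
eef_pos: [0.5385, -0.1172, 0.1288]
tool_rot: [0.0, 0.726, 0.688, -0.0]
force: [-0.1, 0.7, -3.7]
gripper_width: 0.0199
grip_force: 35.0
```

{"api": "drive_tool", "payload": {"motion": [{"xyz":[0,0,0.1],"delta_rot":[0,0,0],"grip":0},{"xyz":[0,0,0.2],"delta_rot":[0,0,0],"grip":0},{"xyz":[0,0,0.3],"delta_rot":[0,0,0],"grip":0},{"xyz":[0,0,0.36],"delta_rot":[0,0,0],"grip":0},{"xyz":[0,0,0.36],"delta_rot":[0,0,0],"grip":0}]}}

```text
t: 11.48
eef_pos: [0.5385, -0.1172, 0.1198]
tool_rot: [-0.0, 0.726, 0.688, -0.0]
force: [-0.1, 0.8, -3.5]
gripper_width: 0.0201
grip_force: 35.0
```

{"api": "drive_tool", "payload": {"motion": [{"xyz":[0,0,0.04],"delta_rot":[0,0,0],"grip":0},{"xyz":[0,0,0.08],"delta_rot":[0,0,0],"grip":0},{"xyz":[0,0,0.12],"delta_rot":[0,0,0],"grip":0},{"xyz":[0,0,0.12],"delta_rot":[0,0,0],"grip":0}]}}

```text
t: 11.98
eef_pos: [0.5385, -0.1172, 0.1169]
tool_rot: [-0.0, 0.726, 0.688, -0.0]
force: [-0.7, 0.1, -3.8]
gripper_width: 0.0199
grip_force: 35.0
```

No contact force 2 mm below the cup's level, so the key is entering the slot. Continuing.

{"api": "drive_tool", "payload": {"motion": [{"xyz":[0,0,0.06],"delta_rot":[0,0,0],"grip":0},{"xyz":[0,0,0.12],"delta_rot":[0,0,0],"grip":0},{"xyz":[0,0,0.18],"delta_rot":[0,0,0],"grip":0},{"xyz":[0,0,0.24],"delta_rot":[0,0,0],"grip":0},{"xyz":[0,0,0.24],"delta_rot":[0,0,0],"grip":0}]}}

```text
t: 12.6
eef_pos: [0.5384, -0.1172, 0.1108]
tool_rot: [-0.0, 0.726, 0.688, -0.0]
force: [-0.2, -0.5, -2.9]
gripper_width: 0.0199
grip_force: 35.0
```

{"api": "drive_tool", "payload": {"motion": [{"xyz":[0,0,0.03],"delta_rot":[0,0,0],"grip":0},{"xyz":[0,0,0.06],"delta_rot":[0,0,0],"grip":0},{"xyz":[0,0,0.06],"delta_rot":[0,0,0],"grip":0}]}}

```text
t: 12.98
eef_pos: [0.5385, -0.1172, 0.1094]
tool_rot: [-0.0, 0.726, 0.688, -0.0]
force: [1.0, 0.7, -4.1]
gripper_width: 0.0198
grip_force: 35.0
```

{"api": "drive_tool", "payload": {"motion": [{"xyz":[0,0,0.02],"delta_rot":[0,0,0],"grip":0},{"xyz":[0,0,0.04],"delta_rot":[0,0,0],"grip":0},{"xyz":[0,0,0.04],"delta_rot":[0,0,0],"grip":0}]}}

```text
t: 13.35
eef_pos: [0.5386, -0.1173, 0.1089]
tool_rot: [0.0, 0.726, 0.688, 0.0]
force: [-1.2, 0.4, 1.3]
gripper_width: 0.0196
grip_force: 35.0
```

The flange is seated at the predicted height with about 5 N. Release and lift.

{"api": "drive_tool", "payload": {"motion": [{"xyz":[0,0,0],"delta_rot":[0,0,0],"grip":0.6},{"xyz":[0,0,0],"delta_rot":[0,0,0],"grip":0.6},{"xyz":[0,0,0],"delta_rot":[0,0,0],"grip":0.6},{"xyz":[0,0,0],"delta_rot":[0,0,0],"grip":0.6},{"xyz":[0,0,-1],"delta_rot":[0,0,0],"grip":0.6},{"xyz":[0,0,-3],"delta_rot":[0,0,0],"grip":0.6},{"xyz":[-1,0,-4],"delta_rot":[0,0,0],"grip":0.6},{"xyz":[-1,0,-4],"delta_rot":[0,0,0],"grip":0.6},{"xyz":[-1,0,-4],"delta_rot":[0,0,0],"grip":0.6}]}}

```text
t: 14.48
eef_pos: [0.5364, -0.1416, 0.2073]
tool_rot: [-0.001, 0.726, 0.687, -0.0]
force: [-0.0, -0.2, -0.9]
gripper_width: 0.0551
grip_force: 0.0
```

```bash
python3 - <<'E'
from h import *
w=ctrl.grab_frame("wrist"); s=ctrl.grab_frame("scene"); o=ctrl.get_obs(); print(o["t"],o["eef_pos"],o["force"],o["gripper_width"])
print(face(w,(.5386,-.1167),.138)[:3])
save("h.png",np.hstack([cv2.resize(w["frame"],(480,300)),cv2.resize(s["frame"][180:290,160:277],(319,300),interpolation=2)]))
E
```

```text
14.575 [ 0.53629671 -0.14141153  0.2068566 ] [ 0.32285128 -0.10832395 -0.77047435] 0.05472450395242367
(array([ 0.5381, -0.1143]), array([28.9, 19.5]), np.float32(1.513))
```

View pics/h.png

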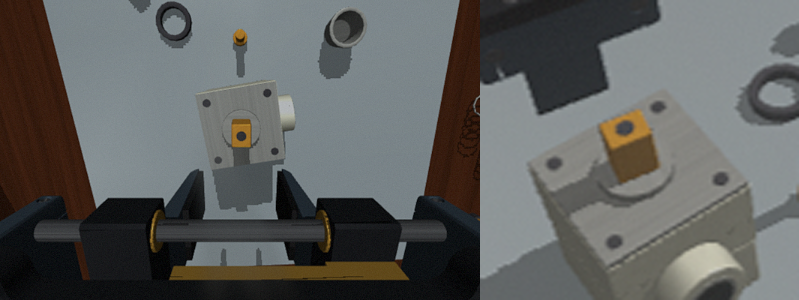

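The flange lies flush on the block at (240,130), upright and at slot yaw. The gripper is clear and the bystanders are undisturbed.

```bash
python3 -c "
from workcell import ctrl; print(ctrl.finish_job())"
```

```text
the job is handed in; nothing more can be done
None
```

I seated the insert in the valve block with its key in the slot and its flange flush, released it and handed the job in at about 14.6 s. The key dropped straight in with about 5 N at seating, and the piston, spacer and bolt were untouched. No verdict came back.

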